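# Put the tin away in the empty can lane

### The job

Two steel can lanes stand on the worktop: one already has a tin at its far end, the other is empty. Take the tin that was left out on the worktop, slide it upright through the open front of the empty lane, under the turned-in lips, all the way back to the stop, and let go of it there. Do not disturb the tin that is already put away.

Things in the scene. Friction and masses are not known exactly. Their poses are not given: they have to be found in the camera images.
- tin: The tin to put away: a closed food tin with a printed label, upright cylinder 57 mm in diameter and 72 mm high, 0.13 to 0.25 kg, standing alone on the open worktop to the left of the two lanes. Origin: centre of its underside; z is its axis, up. It looks the same as the stored tin.
- empty_lane: Empty can lane: straight 3 mm steel channel fixed to the worktop, no floor (tins slide on the worktop). Left or right of the two, yawed up to 0.2 rad. Origin: its centre, on the worktop; +x from the open front (robot side) to the stop, z up. 130 mm long, 80 mm wide inside, 95 mm high. Lips turn in along both wall tops (underside 92, top 95 mm), leaving a 44 mm slot over the middle line.
- empty_lane_mouth (a point): Middle of the channel's front end, on the worktop (lane x = -65 mm), axes as the lane's. Two flared plates, 95 mm high, reach 20 mm further out and widen the entry to about 97 mm. A tin can only enter here, as it is wider than the slot above; fingers set one before and one behind the tin (along lane x) travel in the slot.
- empty_lane_home (a point): Where the tin's underside centre comes when it touches the stop: on the worktop and middle line, lane x = +33 mm, axes as the lane's. The stop is a bar across the far end, only 24 mm high, inner face at lane x = +62 mm; above it the end is open.
- stored_tin: The tin already put away, same size and label, standing loose at the far end of the other lane, which is of the same shape. Origin: centre of its underside. Not to be disturbed.
Things that resemble listed ones, but are neither listed nor needed, are in the scene too. What is shaped like the tin but blue is not meant.

How it is judged:
By the outcome, as a careful person would: the job done as asked, in the order asked, and still so for the second after the job is handed in, with the robot touching nothing.
It also fails if it takes over 45 s, if anything falls off the work surface, if the arm or the gripper's body presses on something with over 40 N, if the wrist force passes 120 N, or if a joint passes its speed limit or range.

### The arm

A 6-joint arm with a two-finger parallel gripper is mounted at the origin on a cart in front of the work surface, level with it; the furniture and walls round the work are solid. World frame = base frame: x ahead of the robot, y to its left, z up, the work surface at z = 0. Lengths are in m, angles in rad, forces in N, time in s.
With the tool pointing down it reaches from about 0.3 to 0.75 m from the base axis. Payload 8.5 kg.
Tool frame: the origin (TCP) lies on the centre line of the jaws, within the pads' length; the fingertips stand 22 mm ahead of it and the grasp point (between the pads) lies 3 mm ahead of it; z points along the fingers, y is the direction in which the jaws open and shut (so a half turn about z gives the same grasp; the last joint's range is limited). The gripper opens to 85 mm and grips with 20 to 120 N. Pads are 22 mm wide; open, the fingers measure 114 mm over their backs; the gripper's body (76 mm by 85 mm) begins 54 mm behind the grasp point. The pads swing forward as they close: fully open they stand 13 mm farther back than shut.
Start: joints at [1.008, 0.381, 1.297, -0, 1.464, -0.215], TCP at [0.187, 0.517, 0.253] pointing down, gripper open.
Joint ranges: [-3.11, 3.11], [-0.89, 2.33], [0.22, 2.48], [-1.42, 4.56], [0.17, 2.85], [-2.88, 2.88]. Speed limits (rad/s): [2.39, 2.39, 3.14, 3.14, 3.14, 3.14].

### API

Orientations are given as a unit quaternion [x, y, z, w].
In Python, from bench import arm gives the robot as it stands.
- The arm moves only by the tool step_arm, never from a script. Its argument "rows" is a list of rows, each an object with "xyz": the shift along the tool's x, y, z in cm, a list of three; "delta_rot": the turn, a rotation vector about the tool's x, y, z in units of 8 degrees (1.0 is 8 degrees), a list of three; "claw": the finger opening in cm, from 0 to 8.54. In form: [{"xyz": [tx, ty, tz], "delta_rot": [rx, ry, rz], "claw": claw}, ...]. A call has 1 to 12 rows; each row shifts and turns the commanded pose from where the row before left it, along the tool's axes as they then stand; what a row does not reach is not made up. A row lasts 1/8 s, in which the tool goes at most 62.5 mm and 10.7 degrees, less where a joint would pass 70% of its speed; a pose out of reach is approached as far as the arm can. A call with a gripper value outside its range is refused whole. The fingers move at their own pace and stop on an object; the grip force is fixed at half the most. Time passes only in rows, so rows that do not move let the fingers close. It gives the time, the measured TCP pose, the force and the opening at its end, in the units of the state.
- arm.state(): the state, without advancing time (a new reading comes with each control period).
- arm.capture(name): name is "scene" or "top"; returns a dict with "img" (400x640x3 uint8, red, green, blue), "depth" (400x640 float32, m along the optical axis (not along the pixel's ray), 0 where there is no reading), "camera_matrix" (3x3 intrinsics, pixels), "camera_from_world" (4x4, takes a point from world to camera coordinates). Camera axes: x right, y up, looking along -z (the intrinsics and any distortion apply to the point x, -y, -z); pixel columns grow to the right and rows downward; lengths in m; the calibration is good to about 2 mm. A picture is of the moment at which its call begins.
- arm.job_done(): hands the job in, once; it reports no verdict.
Trained networks look in the newest picture that a camera, given by its name, has taken for a name from the list of things; names that differ only in an ending like _2 or _b are one class to them, and where a whole thing is asked for, a point or a joint stands for the part that bears it (a point fixed in the world has none). Each returns a list of dicts, best first, with "score" (0 to 1); they miss things now and then, are a little off and sometimes report something else, mostly with a low value. They report only what shows in the picture. A call takes as long as a camera call. They do not tell look-alikes from the thing itself.
- arm.outline_of(camera, thing): "region" (400x640 bool, what is visible of it).
- arm.spot_point(camera, thing): "xyz" ([x, y, z] in m, in the coordinates of the camera as it stood for that picture, good to about 4 mm: a listed point, or the origin of a listed thing).
The state is a dict: "t": time; "joint_positions": joint angles; "joint_velocities": joint speeds; "effort": joint torques, N m; "tool_pos": TCP position; "tool_rot": TCP orientation; "ft_force": force on the tool from outside, world axes, zero at the start; "moment": the same for the moment, N m; "grip_width": finger opening in m.
Only numpy, scipy, OpenCV 4.12 (cv2) and the standard library are available. Lean on these libraries where they do the work, as an engineer would, in place of code of your own. Each camera call takes 0.05 s, during which the arm holds its last target.

## Working session

There is one attempt and no reset: what is moved stays moved. The work goes in short steps, Python scripts to look and compute and a tool call to move; the robot and the scene stay as the last step left them, time stands still between calls to the robot, and variables do not carry over. Pictures are saved under pics/ and viewed, and the job is handed in when it is done.

Besides the shell and the picture viewer there is one more tool, called after "Request:" by a JSON object that holds its "op" and its "data". step_arm: Moves the arm, as the interface text tells. Its arguments: {"type":"object","properties":{"rows":{"type":"array","items":{"type":"object","properties":{"xyz":{"type":"array","items":{"type":"number"}},"delta_rot":{"type":"array","items":{"type":"number"}},"claw":{"type":"number"}}}}},"required":["rows"]}

```bash
mkdir -p pics
cat > h.py <<'E'
import numpy as np, cv2
from bench import arm
def cap(n,f):
    c=arm.capture(n); cv2.imwrite('pics/'+f,c['img'][:,:,::-1]); return c
def cam2w(c,p):
    return (np.linalg.inv(c['camera_from_world'])@np.r_[p,1])[:3]
def cloud(c):
    K=c['camera_matrix'];d=c['depth'];v,u=np.mgrid[0:400,0:640]
    P=np.stack([(u-K[0,2])/K[0,0]*d,-(v-K[1,2])/K[1,1]*d,-d],-1)
    T=np.linalg.inv(c['camera_from_world'])
    W=P@T[:3,:3].T+T[:3,3]; W[d<=0]=np.nan
    return W
E
python3 - <<'E'
from h import *
s=arm.state(); print(s)
for n in('scene','top'):
    c=cap(n,n+'0.png'); print(n,c['camera_matrix'].tolist())
    for t in('tin','stored_tin','empty_lane','empty_lane_mouth','empty_lane_home'):
        print(t,[(round(r['score'],2),cam2w(c,r['xyz']).round(4).tolist()) for r in arm.spot_point(n,t)])
E
```

```text
{'t': 0.0, 'joint_positions': array([ 1.00769733e+00,  3.81182012e-01,  1.29828223e+00,  1.46367679e-05,
        1.46359236e+00, -2.15316328e-01]), 'joint_velocities': array([-0.00091748,  0.0003089 ,  0.0021622 ,  0.00133453, -0.0001855 ,
       -0.00027795]), 'effort': array([-9.84613905e-06, -4.48452473e+01, -2.31272256e+01, -1.55962539e-04,
        4.82590520e-03,  1.94504884e-05]), 'tool_pos': array([0.18730802, 0.51683629, 0.25271202]), 'tool_rot': array([ 1.73017026e-01,  9.84918561e-01, -6.74471888e-04, -2.84484419e-04]), 'ft_force': array([-0.52564521,  0.12775333, -0.91988388]), 'moment': array([ 0.01966129, -0.03792547, -0.00949132]), 'grip_width': 0.08510610558809349}
scene [[396.5147308489464, 0.0, 317.16586987914627], [0.0, 396.5147308489464, 200.46787197133452], [0.0, 0.0, 1.0]]
tin [(0.89, [0.5015, 0.1102, 0.0003]), (0.81, [0.4084, 0.1771, -0.0058]), (0.77, [0.4124, 0.0253, -0.0038]), (0.65, [0.5111, 0.213, -0.0046])]
stored_tin []
empty_lane [(0.67, [0.5813, -0.0884, -0.002]), (0.31, [0.5012, 0.1089, -0.0018])]
empty_lane_mouth [(0.57, [0.5175, -0.0907, 0.0006])]
empty_lane_home [(0.73, [0.6106, -0.0983, 0.0031])]
top [[406.70048928838014, 0.0, 316.07397536810856], [0.0, 406.70048928838014, 197.99994025419014], [0.0, 0.0, 1.0]]
tin [(0.73, [0.5182, 0.2098, -0.0025]), (0.72, [0.4043, 0.1742, -0.0017]), (0.63, [0.4186, 0.0293, -0.0008]), (0.57, [0.4979, 0.11, 0.0023])]
stored_tin [(0.79, [0.6162, -0.2879, -0.0002])]
empty_lane [(0.79, [0.5823, -0.0997, 0.0001])]
empty_lane_mouth []
empty_lane_home [(0.84, [0.6197, -0.0949, -0.003])]
```

View pics/scene0.png

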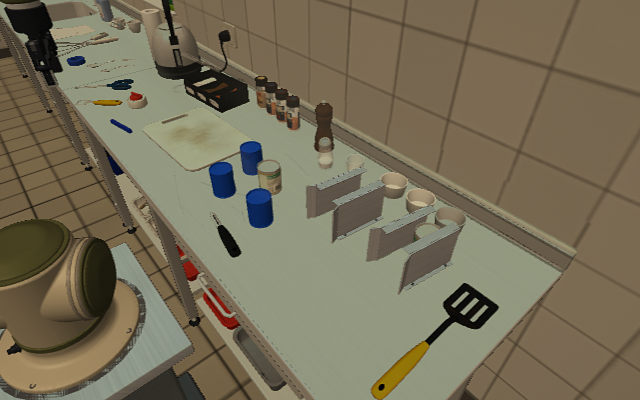

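View pics/top0.png

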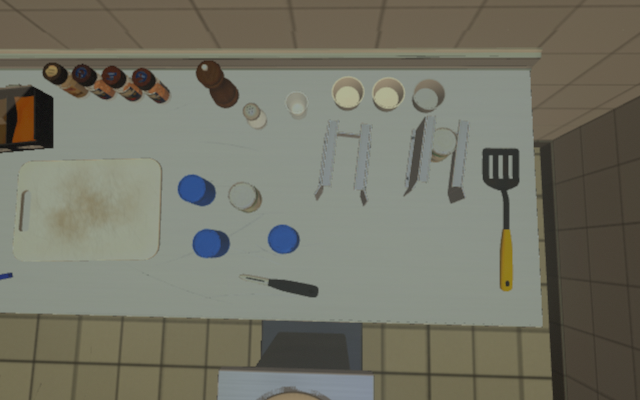

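The label tin is at about px (243,196) in the top view, among three blue ones at (195,190), (208,243) and (283,239). The empty lane is the left one, px about (345,155). The other lane holds the stored tin at (443,143). Next I refine these with depth.

Run:
```python
from h import *
c=cap('top','top1.png'); W=cloud(c); np.set_printoptions(suppress=True,precision=4)
img=c['img'].astype(int)
X,Y,Z=W[...,0],W[...,1],W[...,2]
print('table z',np.nanmedian(Z[260:270,350:450]))
# tins: top surface
for nm,(x,y) in dict(tin=(.5,.11),b1=(.406,.176),b2=(.415,.027),b3=(.515,.211),st=(.616,-.288)).items():
    m=(np.hypot(X-x,Y-y)<.05)&(Z>.062)&(Z<.080)
    p=W[m][:,:2].astype(np.float32)
    (cx,cy),r=cv2.minEnclosingCircle(p)
    print(nm,m.sum(),p.mean(0),(cx,cy,r),np.median(W[m][:,2]))
# lips
m=(X>.48)&(X<.69)&(Y>-.17)&(Y<-.02)&(Z>.085)&(Z<.105)
n,l,st,ce=cv2.connectedComponentsWithStats(m.astype(np.uint8))
for i in range(1,n):
    if st[i,4]<40: continue
    p=W[l==i]; q=p[:,:2].astype(np.float32)
    print(st[i],np.median(p[:,2]),cv2.minAreaRect(q),cv2.boxPoints(cv2.minAreaRect(q)).tolist(), cv2.fitLine(q,cv2.DIST_HUBER,0,.01,.01).ravel())
cv2.imwrite('pics/crop1.png',cv2.resize(c['img'][100:220,300:480,::-1],None,fx=4,fy=4,interpolation=cv2.INTER_CUBIC))
# stop bar
m=(X>.6)&(X<.70)&(Y>-.17)&(Y<-.02)&(Z>.015)&(Z<.032)
p=W[m]; print('stop',len(p),p.mean(0),cv2.boxPoints(cv2.minAreaRect(p[:,:2].astype(np.float32))))
```

```text
table z -0.0009959154867440478
tin 651 [0.5033 0.1091] (0.503714919090271, 0.10889845341444016, 0.02884170040488243) 0.06836035781389582
b1 670 [0.4077 0.1742] (0.40757960081100464, 0.17409762740135193, 0.02871576137840748) 0.06832031198484961
b2 664 [0.4188 0.026 ] (0.4188440144062042, 0.025920536369085312, 0.028699800372123718) 0.06832925826754577
b3 649 [0.5165 0.2104] (0.5163469910621643, 0.21049872040748596, 0.029001325368881226) 0.06845039765863614
st 616 [ 0.6173 -0.2881] (0.617287278175354, -0.2765524983406067, 0.03964642807841301) 0.06839390778405208
[315 120  24  75 737] 0.09407771039015245 ((0.5756698250770569, -0.06218776851892471), (0.027077797800302505, 0.15010040998458862), 80.96991729736328) [[0.4994248151779175, -0.06377951055765152], [0.6476649045944214, -0.08733822405338287], [0.6519148349761963, -0.060596026480197906], [0.5036747455596924, -0.03703731298446655]] [ 0.9921 -0.1252  0.5826 -0.0632]
[354 122  18  79 747] 0.09402775003316255 ((0.5691797733306885, -0.12761995196342468), (0.02771637588739395, 0.15138106048107147), 87.61943817138672) [[0.49297893047332764, -0.13832224905490875], [0.6442293524742126, -0.14461012184619904], [0.6453806161880493, -0.11691765487194061], [0.4941301941871643, -0.11062978208065033]] [ 0.9964 -0.0844  0.5754 -0.1284]
stop 57 [ 0.6504 -0.1028  0.0222] [[ 0.6414 -0.1253]
 [ 0.6981 -0.1301]
 [ 0.7019 -0.085 ]
 [ 0.6452 -0.0802]]
```

View pics/crop1.png

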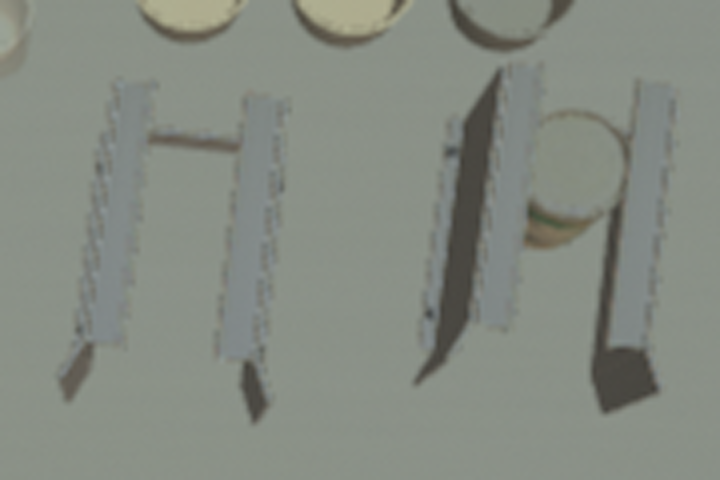

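```bash
cat > lane.py <<'E'
from h import *
def fit(W,yw=(-.17,-.02)):
    X,Y,Z=W[...,0],W[...,1],W[...,2]
    m=(X>.48)&(X<.69)&(Y>yw[0])&(Y<yw[1])&(Z>.090)&(Z<.098)
    n,l,st,ce=cv2.connectedComponentsWithStats(m.astype(np.uint8))
    ids=sorted(range(1,n),key=lambda i:-st[i,4])[:2]
    P=[W[l==i] for i in ids]; P.sort(key=lambda p:-p[:,1].mean())
    return P
E
python3 - <<'E'
from lane import *
np.set_printoptions(suppress=True,precision=4)
for cam in('top','scene'):
    c=arm.capture(cam);W=cloud(c);P=fit(W)
    for k,p in enumerate(P):
        b=np.arange(.525,.63,.006);lo=[];hi=[];mid=[]
        for a in b:
            q=p[(p[:,0]>=a)&(p[:,0]<a+.006)]
            if len(q)<3: lo.append(np.nan);hi.append(np.nan);continue
            lo.append(q[:,1].min());hi.append(q[:,1].max())
        lo,hi=map(np.array,(lo,hi)); ok=~np.isnan(lo)
        print(cam,k,'x',p[:,0].min(),p[:,0].max(),'lo',np.polyfit(b[ok]+.003-.58,lo[ok],1),'hi',np.polyfit(b[ok]+.003-.58,hi[ok],1),'w',np.median(hi[ok]-lo[ok]), len(p))
    # stop
    X,Y,Z=W[...,0],W[...,1],W[...,2]
    m=(X>.6)&(X<.68)&(Y>-.118)&(Y<-.085)&(Z>.017)&(Z<.03)
    p=W[m]; print('stop',len(p),p.min(0),p.max(0),p.mean(0))
E
```

```text
top 0 x 0.5049483012064231 0.6500584162165881 lo [-0.1045 -0.073 ] hi [-0.1046 -0.0534] w 0.019404803014117056 730
top 1 x 0.49458188991718305 0.6464384971828382 lo [-0.108  -0.1386] hi [-0.1025 -0.1187] w 0.019441322233695504 748
stop 31 [ 0.6424 -0.1166  0.0173] [ 0.6472 -0.0869  0.0265] [ 0.6448 -0.1021  0.0218]
scene 0 x 0.5014669048748278 0.6480659910699934 lo [-0.0993 -0.0744] hi [-0.1091 -0.0539] w 0.02044701531916232 367
scene 1 x 0.491098834056914 0.6417613319737598 lo [-0.1066 -0.1396] hi [-0.1132 -0.1192] w 0.020336308931466512 433Traceback (most recent call last):
  File "<stdin>", line 16, in <module>
    return umr_minimum(a, axis, None, out, keepdims, initial, where)
ValueError: zero-size array to reduction operation minimum which has no identity
```

Run:
```python
from h import *
c=arm.capture('top');W=cloud(c)
X,Y,Z=W[...,0],W[...,1],W[...,2]
m=(X>.655)&(X<.85)&(Y>-.2)&(Y<0.02)&(Z>.02)
n,l,st,ce=cv2.connectedComponentsWithStats(m.astype(np.uint8))
for i in range(1,n):
    if st[i,4]>20: p=W[l==i]; print(st[i],p.min(0).round(3),p.max(0).round(3))
s=arm.state(); p=s['tool_pos']
from scipy.spatial.transform import Rotation as R
r=R.from_quat(s['tool_rot']); print(r.as_matrix().round(3))
psi=-.105; y=np.array([np.cos(psi),np.sin(psi),0]); z=np.array([0,0,-1.]); x=np.cross(y,z)
Rt=R.from_matrix(np.c_[x,y,z]); print('target quat',Rt.as_quat(),'rot/8deg',np.degrees((r.inv()*Rt).as_rotvec())/8)
```

```text
[ 283    0  128   64 7122] [ 0.801 -0.2    0.02 ] [0.824 0.02  0.218]
[332  76  33  33 341] [ 0.698 -0.134  0.02 ] [ 0.766 -0.067  0.041]
[372  77  24  33 217] [ 0.696 -0.2    0.02 ] [ 0.764 -0.151  0.041]
[290  91  19  27 284] [ 0.676 -0.018  0.02 ] [0.723 0.02  0.063]
[[-0.94   0.341  0.   ]
 [ 0.341  0.94   0.   ]
 [-0.     0.    -1.   ]]
target quat [0.74323858 0.66902647 0.         0.        ] rot/8deg [ 1.58077134e-04 -6.93678156e-05  9.51136954e+00]
```

Request:
{"op": "step_arm", "data": {"rows": [{"xyz":[0,0,0],"delta_rot":[0,0,1.19],"claw":8.5},{"xyz":[0,0,0],"delta_rot":[0,0,1.19],"claw":8.5},{"xyz":[0,0,0],"delta_rot":[0,0,1.19],"claw":8.5},{"xyz":[0,0,0],"delta_rot":[0,0,1.19],"claw":8.5},{"xyz":[0,0,0],"delta_rot":[0,0,1.19],"claw":8.5},{"xyz":[0,0,0],"delta_rot":[0,0,1.19],"claw":8.5},{"xyz":[0,0,0],"delta_rot":[0,0,1.19],"claw":8.5},{"xyz":[0,0,0],"delta_rot":[0,0,1.19],"claw":8.5},{"xyz":[0,0,0],"delta_rot":[0,0,0],"claw":8.5}]}}

```text
t: 1.92
tool_pos: [0.1875, 0.5171, 0.2533]
tool_rot: [0.743, 0.669, 0.0, -0.0]
ft_force: [0.2, 0.5, -0.3]
grip_width: 0.0851
```

Request:
{"op": "step_arm", "data": {"rows": [{"xyz":[-3.7,3.55,0],"delta_rot":[0,0,0],"claw":8.5},{"xyz":[-3.7,3.55,0],"delta_rot":[0,0,0],"claw":8.5},{"xyz":[-3.7,3.55,0],"delta_rot":[0,0,0],"claw":8.5},{"xyz":[-3.7,3.55,0],"delta_rot":[0,0,0],"claw":8.5},{"xyz":[-3.7,3.55,0],"delta_rot":[0,0,0],"claw":8.5},{"xyz":[-3.7,3.55,0],"delta_rot":[0,0,0],"claw":8.5},{"xyz":[-3.7,3.55,0],"delta_rot":[0,0,0],"claw":8.5},{"xyz":[-3.7,3.55,0],"delta_rot":[0,0,0],"claw":8.5},{"xyz":[-3.7,3.55,0],"delta_rot":[0,0,0],"claw":8.5},{"xyz":[-3.7,3.55,0],"delta_rot":[0,0,0],"claw":8.5},{"xyz":[0,0,0],"delta_rot":[0,0,0],"claw":8.5},{"xyz":[0,0,0],"delta_rot":[0,0,0],"claw":8.5}]}}

```text
t: 3.42
tool_pos: [0.5009, 0.1117, 0.2532]
tool_rot: [0.743, 0.669, -0.0, -0.0]
ft_force: [-1.6, 0.5, -0.3]
grip_width: 0.0853
```

```bash
cat > to.py <<'E'
import sys
from h import *
from scipy.spatial.transform import Rotation as R
s=arm.state(); r=R.from_quat(s['tool_rot'])
t=np.array(list(map(float,sys.argv[1:4])))
print('t',s['t'],'pos',s['tool_pos'].round(4),'grip',s['grip_width'],'F',s['ft_force'].round(1))
psi=-.105; y=np.array([np.cos(psi),np.sin(psi),0]); z=np.array([0,0,-1.]); x=np.cross(y,z)
Rt=R.from_matrix(np.c_[x,y,z])
print('cm',(r.inv().apply(t-s['tool_pos'])*100).round(2),'rot',(np.degrees((r.inv()*Rt).as_rotvec())/8).round(3))
E
python3 to.py .5037 .109 .056
```

```text
t 3.425 pos [0.5009 0.1117 0.2532] grip 0.08530051872881096 F [-1.6  0.5 -0.3]
cm [-0.24  0.32 19.72] rot [-0.004 -0.001  0.005]
```

Request:
{"op": "step_arm", "data": {"rows": [{"xyz":[-0.24,0.32,3],"delta_rot":[0,0,0],"claw":8.5},{"xyz":[0,0,4],"delta_rot":[0,0,0],"claw":8.5},{"xyz":[0,0,4],"delta_rot":[0,0,0],"claw":8.5},{"xyz":[0,0,3],"delta_rot":[0,0,0],"claw":8.5},{"xyz":[0,0,2],"delta_rot":[0,0,0],"claw":8.5},{"xyz":[0,0,2],"delta_rot":[0,0,0],"claw":8.5},{"xyz":[0,0,1.7],"delta_rot":[0,0,0],"claw":8.5},{"xyz":[0,0,0],"delta_rot":[0,0,0],"claw":8.5},{"xyz":[0,0,0],"delta_rot":[0,0,0],"claw":8.5}]}}

```text
t: 4.55
tool_pos: [0.5042, 0.1094, 0.0571]
tool_rot: [0.743, 0.669, 0.0, 0.0]
ft_force: [-0.4, -0.4, -0.4]
grip_width: 0.0851
```

```bash
python3 to.py .5037 .109 .056; python3 -c "
from h import *
c=cap('top','g1.png');c=cap('scene','g2.png')
a=cv2.imread('pics/g1.png')[130:280,160:360];b=cv2.imread('pics/g2.png')[100:250,180:380]
cv2.imwrite('pics/g.png',cv2.resize(np.hstack([a,b]),None,fx=2,fy=2))"
```

```text
t 4.55 pos [0.5042 0.1094 0.0571] grip 0.08510032155592405 F [-0.4 -0.4 -0.4]
cm [-0.04 -0.05  0.11] rot [ 0.008 -0.001  0.003]
```

View pics/g.png

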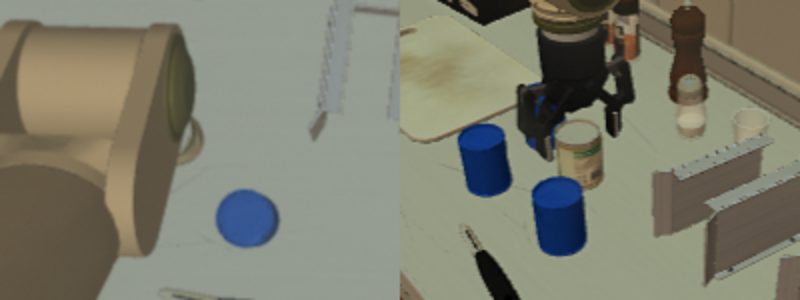

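Request:
{"op": "step_arm", "data": {"rows": [{"xyz":[0,0,0],"delta_rot":[0,0,0],"claw":5},{"xyz":[0,0,0],"delta_rot":[0,0,0],"claw":5},{"xyz":[0,0,0],"delta_rot":[0,0,0],"claw":5},{"xyz":[0,0,0],"delta_rot":[0,0,0],"claw":5},{"xyz":[0,0,0],"delta_rot":[0,0,0],"claw":5},{"xyz":[0,0,0],"delta_rot":[0,0,0],"claw":5}]}}

```text
t: 5.4
tool_pos: [0.5041, 0.1088, 0.057]
tool_rot: [0.744, 0.669, 0.0, 0.0]
ft_force: [-2.1, 0.7, 6.3]
grip_width: 0.0563
```

Request:
{"op": "step_arm", "data": {"rows": [{"xyz":[0,0,-1],"delta_rot":[0,0,0],"claw":5},{"xyz":[0,0,-2.5],"delta_rot":[0,0,0],"claw":5},{"xyz":[0,0,-3],"delta_rot":[0,0,0],"claw":5},{"xyz":[0,0,-3],"delta_rot":[0,0,0],"claw":5},{"xyz":[0,0,-1.5],"delta_rot":[0,0,0],"claw":5},{"xyz":[0,0,0],"delta_rot":[0,0,0],"claw":5},{"xyz":[0,0,0],"delta_rot":[0,0,0],"claw":5}]}}

```text
t: 6.28
tool_pos: [0.5037, 0.1087, 0.1657]
tool_rot: [0.744, 0.669, -0.0, -0.0]
ft_force: [-0.1, 0.2, -1.4]
grip_width: 0.0559
```

```bash
python3 to.py .4378 -.081 .168; python3 -c "
from h import *
c=cap('scene','l2.png')
b=cv2.imread('pics/l2.png')[50:250,180:430]
cv2.imwrite('pics/l.png',cv2.resize(b,None,fx=3,fy=3))"
```

```text
t 6.275 pos [0.5037 0.1087 0.1657] grip 0.05591543162541511 F [-0.1  0.2 -1.4]
cm [-19.57  -4.54  -0.22] rot [-0.008  0.001 -0.009]
```

View pics/l.png

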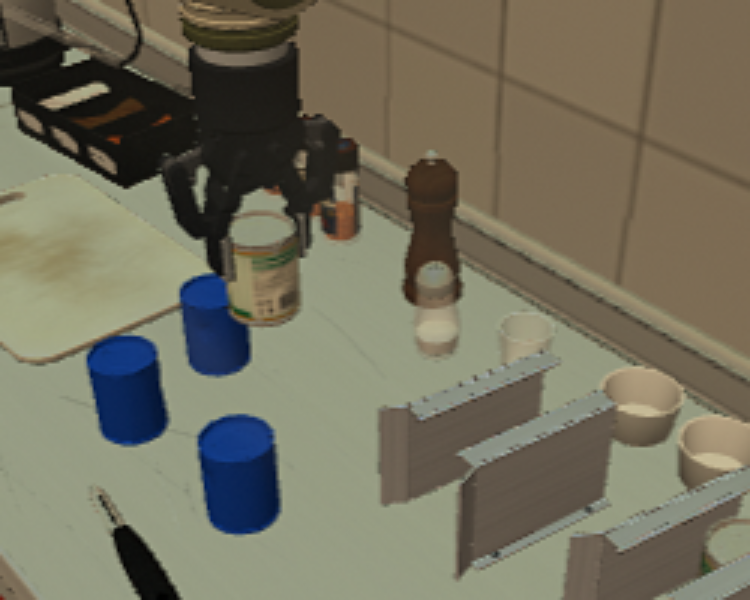

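The tin is held upright and clear of the blue ones. Next it goes to a point in front of the mouth.

Request:
{"op": "step_arm", "data": {"rows": [{"xyz":[-2,-0.5,0],"delta_rot":[0,0,0],"claw":5},{"xyz":[-3.5,-0.8,0],"delta_rot":[0,0,0],"claw":5},{"xyz":[-4,-0.9,0],"delta_rot":[0,0,0],"claw":5},{"xyz":[-4,-0.9,0],"delta_rot":[0,0,0],"claw":5},{"xyz":[-3.5,-0.8,0],"delta_rot":[0,0,0],"claw":5},{"xyz":[-2.6,-0.6,0],"delta_rot":[0,0,0],"claw":5},{"xyz":[0,0,0],"delta_rot":[0,0,0],"claw":5},{"xyz":[0,0,0],"delta_rot":[0,0,0],"claw":5}]}}

```text
t: 7.32
tool_pos: [0.4386, -0.0808, 0.166]
tool_rot: [0.744, 0.669, -0.0, -0.0]
ft_force: [0.2, -0.3, -1.3]
grip_width: 0.0561
```

```bash
python3 to.py .4378 -.081 .059
```

```text
t 7.325 pos [ 0.4386 -0.0808  0.166 ] grip 0.05611916229526984 F [ 0.2 -0.3 -1.3]
cm [-0.03 -0.07 10.7 ] rot [-0.005 -0.004 -0.009]
```

Request:
{"op": "step_arm", "data": {"rows": [{"xyz":[0,0,2],"delta_rot":[0,0,0],"claw":5},{"xyz":[0,0,3],"delta_rot":[0,0,0],"claw":5},{"xyz":[0,0,3],"delta_rot":[0,0,0],"claw":5},{"xyz":[0,0,1.7],"delta_rot":[0,0,0],"claw":5},{"xyz":[0,0,1],"delta_rot":[0,0,0],"claw":5},{"xyz":[0,0,0],"delta_rot":[0,0,0],"claw":5},{"xyz":[0,0,0],"delta_rot":[0,0,0],"claw":5}]}}

```text
t: 8.2
tool_pos: [0.439, -0.0813, 0.0599]
tool_rot: [0.744, 0.669, 0.0, 0.001]
ft_force: [0.9, 0.4, -1.1]
grip_width: 0.0559
```

```bash
python3 to.py .5174 -.0894 .059; python3 to.py .6148 -.0997 .059;python3 -c "
from h import *
c=cap('scene','m2.png')
b=cv2.imread('pics/m2.png')[100:300,230:480]
cv2.imwrite('pics/m.png',cv2.resize(b,None,fx=3,fy=3))"
```

```text
t 8.2 pos [ 0.439  -0.0813  0.0599] grip 0.05594852979246119 F [ 0.9  0.4 -1.1]
cm [0.02 7.88 0.09] rot [ 0.007  0.002 -0.006]
t 8.2 pos [ 0.439  -0.0813  0.0599] grip 0.05594852979246119 F [ 0.9  0.4 -1.1]
cm [ 0.03 17.68  0.1 ] rot [ 0.007  0.002 -0.006]
```

View pics/m.png

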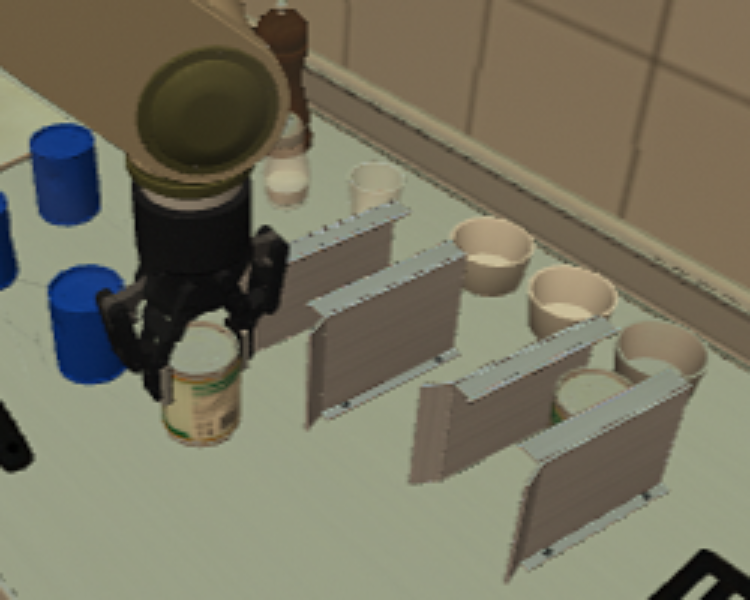

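Request:
{"op": "step_arm", "data": {"rows": [{"xyz":[0,1,0],"delta_rot":[0,0,0],"claw":5},{"xyz":[0,1.5,0],"delta_rot":[0,0,0],"claw":5},{"xyz":[0,1.5,0],"delta_rot":[0,0,0],"claw":5},{"xyz":[0,1.5,0],"delta_rot":[0,0,0],"claw":5},{"xyz":[0,1.5,0],"delta_rot":[0,0,0],"claw":5},{"xyz":[0,1,0],"delta_rot":[0,0,0],"claw":5},{"xyz":[0,0,0],"delta_rot":[0,0,0],"claw":5}]}}

```text
t: 9.12
tool_pos: [0.5187, -0.0899, 0.0594]
tool_rot: [0.744, 0.669, 0.0, 0.0]
ft_force: [0.2, 0.5, -1.8]
grip_width: 0.0559
```

```bash
python3 to.py .6148 -.0997 .058;python3 -c "
from h import *
c=cap('scene','n2.png')
b=cv2.imread('pics/n2.png')[100:300,230:480]
cv2.imwrite('pics/n.png',cv2.resize(b,None,fx=3,fy=3))"
```

```text
t 9.125 pos [ 0.5187 -0.0899  0.0594] grip 0.05586956659799742 F [ 0.2  0.5 -1.8]
cm [0.05 9.66 0.14] rot [ 0.004  0.002 -0.008]
```

View pics/n.png

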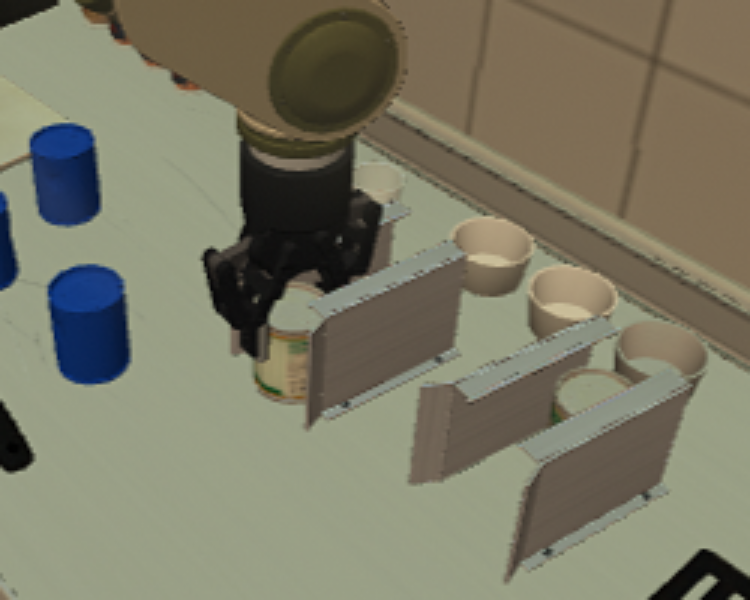

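The tin is entering the mouth centred, with no contact force. I keep going to about 10 mm short of home.

Request:
{"op": "step_arm", "data": {"rows": [{"xyz":[0.05,1,0],"delta_rot":[0,0,0],"claw":5},{"xyz":[0,1.5,0],"delta_rot":[0,0,0],"claw":5},{"xyz":[0,1.5,0],"delta_rot":[0,0,0],"claw":5},{"xyz":[0,1.5,0],"delta_rot":[0,0,0],"claw":5},{"xyz":[0,1.5,0],"delta_rot":[0,0,0],"claw":5},{"xyz":[0,1,0],"delta_rot":[0,0,0],"claw":5},{"xyz":[0,0.6,0],"delta_rot":[0,0,0],"claw":5},{"xyz":[0,0,0.15],"delta_rot":[0,0,0],"claw":5},{"xyz":[0,0,0],"delta_rot":[0,0,0],"claw":5}]}}

```text
t: 10.3
tool_pos: [0.6033, -0.0983, 0.0576]
tool_rot: [0.744, 0.669, -0.0, -0.0]
ft_force: [0.7, 0.1, -1.8]
grip_width: 0.056
```

```bash
python3 to.py .6148 -.0997 .057
```

```text
t 10.3 pos [ 0.6033 -0.0983  0.0576] grip 0.05596131486065086 F [ 0.7  0.1 -1.8]
cm [-0.02  1.16  0.06] rot [-0.006 -0.001 -0.009]
```

Request:
{"op": "step_arm", "data": {"rows": [{"xyz":[0,0.3,0.05],"delta_rot":[0,0,0],"claw":5},{"xyz":[0,0.3,0],"delta_rot":[0,0,0],"claw":5},{"xyz":[0,0.2,0],"delta_rot":[0,0,0],"claw":5},{"xyz":[0,0.1,0],"delta_rot":[0,0,0],"claw":5},{"xyz":[0,0,0],"delta_rot":[0,0,0],"claw":5}]}}

```text
t: 10.92
tool_pos: [0.6127, -0.0994, 0.0573]
tool_rot: [0.744, 0.669, -0.0, -0.0]
ft_force: [0.3, 0.1, -1.4]
grip_width: 0.0559
```

Request:
{"op": "step_arm", "data": {"rows": [{"xyz":[0,0.1,0],"delta_rot":[0,0,0],"claw":5},{"xyz":[0,0.1,0],"delta_rot":[0,0,0],"claw":5},{"xyz":[0,0,0],"delta_rot":[0,0,0],"claw":5}]}}

```text
t: 11.3
tool_pos: [0.6137, -0.0995, 0.0573]
tool_rot: [0.744, 0.669, -0.001, -0.001]
ft_force: [-4.9, -0.2, 2.1]
grip_width: 0.0559
```

Request:
{"op": "step_arm", "data": {"rows": [{"xyz":[0,0.1,0],"delta_rot":[0,0,0],"claw":5},{"xyz":[0,0,0],"delta_rot":[0,0,0],"claw":5}]}}

```text
t: 11.55
tool_pos: [0.6139, -0.0995, 0.0573]
tool_rot: [0.744, 0.669, -0.002, -0.002]
ft_force: [-9.8, 1.2, 5.2]
grip_width: 0.0561
```

Contact with the stop is firm (the x reaction grows and the position stalls). I release with a small opening, look, then withdraw upwards.

Request:
{"op": "step_arm", "data": {"rows": [{"xyz":[0,-0.1,0.03],"delta_rot":[0,0,0],"claw":5},{"xyz":[0,0,0],"delta_rot":[0,0,0],"claw":5.8},{"xyz":[0,0,0],"delta_rot":[0,0,0],"claw":6.2},{"xyz":[0,0,0],"delta_rot":[0,0,0],"claw":7},{"xyz":[0,0,0],"delta_rot":[0,0,0],"claw":7.6},{"xyz":[0,0,0],"delta_rot":[0,0,0],"claw":7.6},{"xyz":[0,0,0],"delta_rot":[0,0,0],"claw":7.6}]}}

```text
t: 12.42
tool_pos: [0.6147, -0.0996, 0.057]
tool_rot: [0.744, 0.669, 0.0, 0.0]
ft_force: [0.2, -0.2, -0.1]
grip_width: 0.0759
```

```bash
python3 to.py .6148 -.0997 .057;python3 -c "
from h import *
c=cap('scene','r2.png')
b=cv2.imread('pics/r2.png')[100:300,250:500]
cv2.imwrite('pics/r.png',cv2.resize(b,None,fx=3,fy=3))"
```

```text
t 12.425 pos [ 0.6147 -0.0996  0.057 ] grip 0.07592125579407669 F [ 0.2 -0.2 -0.1]
cm [-0.    0.01  0.  ] rot [ 0.001  0.    -0.009]
```

View pics/r.png

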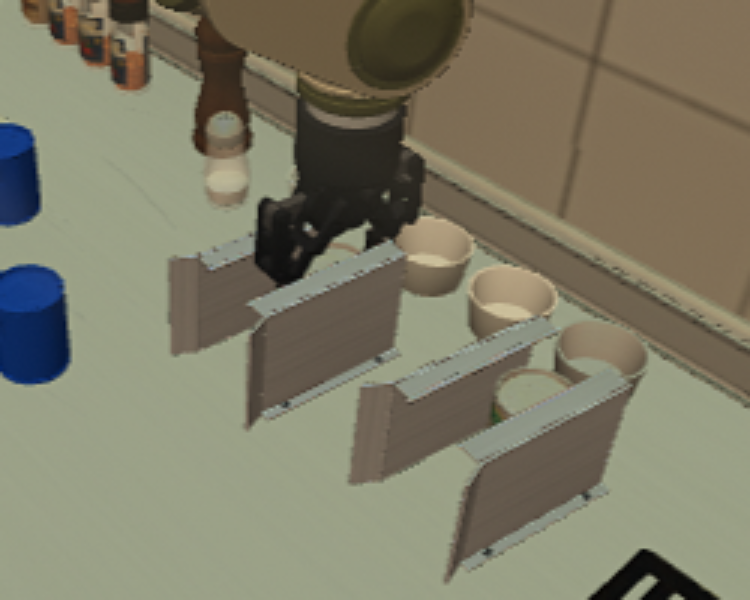

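Request:
{"op": "step_arm", "data": {"rows": [{"xyz":[0,0,-1],"delta_rot":[0,0,0],"claw":7.6},{"xyz":[0,0,-2],"delta_rot":[0,0,0],"claw":7.6},{"xyz":[0,0,-3],"delta_rot":[0,0,0],"claw":7.6},{"xyz":[0,0,-4],"delta_rot":[0,0,0],"claw":7.6},{"xyz":[0,0,-4],"delta_rot":[0,0,0],"claw":7.6},{"xyz":[0,0,-4],"delta_rot":[0,0,0],"claw":7.6},{"xyz":[2,-2,0],"delta_rot":[0,0,0],"claw":7.6},{"xyz":[4,-3,0],"delta_rot":[0,0,0],"claw":7.6},{"xyz":[4,-3,0],"delta_rot":[0,0,0],"claw":7.6},{"xyz":[4,-3,0],"delta_rot":[0,0,0],"claw":7.6},{"xyz":[4,-2,0],"delta_rot":[0,0,0],"claw":7.6},{"xyz":[0,0,0],"delta_rot":[0,0,0],"claw":7.6}]}}

```text
t: 13.98
tool_pos: [0.5033, 0.0953, 0.2381]
tool_rot: [0.742, 0.67, 0.0, 0.0]
ft_force: [0.8, -0.2, 0.3]
grip_width: 0.076
```

```bash
python3 - <<'E'
from h import *
c=cap('top','f1.png'); W=cloud(c);X,Y,Z=W[...,0],W[...,1],W[...,2]
for nm,(x,y) in dict(tin=(.614,-.0995),st=(.616,-.288)).items():
    m=(np.hypot(X-x,Y-y)<.04)&(Z>.062)&(Z<.075)
    p=W[m]; print(nm,m.sum(),p.mean(0).round(4),p.min(0).round(4),p.max(0).round(4))
a=cv2.imread('pics/f1.png')[100:220,300:480]
cv2.imwrite('pics/f.png',cv2.resize(a,None,fx=4,fy=4,interpolation=cv2.INTER_CUBIC))
E
python3 to.py .5 0 .2
```

```text
tin 570 [ 0.615  -0.0997  0.0683] [ 0.5868 -0.1224  0.062 ] [ 0.643  -0.0764  0.0728]
st 581 [ 0.617  -0.2909  0.0684] [ 0.5885 -0.3151  0.062 ] [ 0.6463 -0.2673  0.0747]
t 14.025 pos [0.5041 0.094  0.2379] grip 0.07614882149478015 F [-0.4 -0.5 -0.8]
cm [-9.39  0.56  3.79] rot [0.01  0.001 0.007]
```

View pics/f.png

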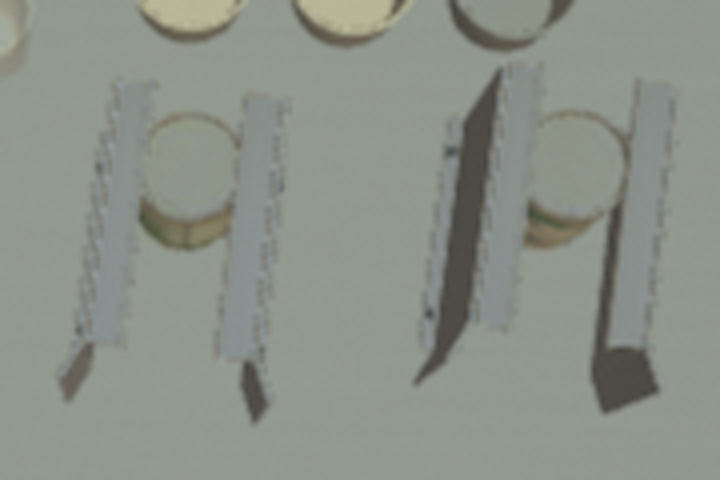

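```bash
python3 -c "
from bench import arm
print(arm.job_done())"
```

```text
the job is handed in; nothing more can be done
None
```

The labelled tin is in the empty (left) lane, standing upright against the stop and released, and the job is handed in. It took 14 s of the 45 s allowed.

I lifted the tin clear of the blue ones and set it down in front of the mouth. I then ran it down the lane about 1–2 mm above the worktop, under the lips, with one finger before it and one behind. I stopped when the stop pushed back at 5 to 10 N, opened the fingers, and drew up through the slot.

What the last checks showed:
- **Tin position:** the top camera puts its centre at (0.615, -0.100), against an estimated home of (0.6148, -0.0997). It stands level.
- **Stop contact:** the stop was felt with the tool at x = 0.6137 to 0.6139, about 1 mm short of that estimate. This is within the 2 mm camera calibration. I backed off 1 mm to ease the pressure just before letting go, and did not push the tin again afterwards.
- **Stored tin:** it looks the same as before in the picture. Its measured mean changed from (0.6173, -0.2881) to (0.617, -0.2909). The robot never went near it, so I put that 3 mm down to the different area I measured over and did not check it further.
- **Robot:** it was clear of everything at hand-in, and I saw no unexpected forces along the way.

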